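# Charge a refillable spray can on the bench air station

### The arm

A 7-joint arm with a two-finger parallel gripper is mounted at the origin on the work surface. World frame = base frame: x ahead of the robot, y to its left, z up, the work surface at z = 0. Lengths are in m, angles in degrees, forces in N, time in s.
With the tool pointing down it reaches from about 0.35 to 0.9 m from the base axis. Payload 8.1 kg.
Tool frame: the origin (TCP) lies on the centre line of the jaws, within the pads' length; the fingertips stand 14 mm ahead of it and the grasp point (between the pads) lies 5 mm behind it; z points along the fingers, y is the line along which they close (so a half turn about z gives the same grasp; the last joint's range is limited). The gripper opens to 85 mm and grips with 20 to 120 N. Pads are 22 mm wide; open, the fingers measure 114 mm over their backs; the gripper's body (76 mm by 85 mm) begins 54 mm behind the grasp point. The pads swing forward as they close: fully open they stand 13 mm farther back than shut.
Start: joints at [62.017, 24.895, 1.432, 90.138, -0.665, 64.973, -4.303], TCP at [0.235, -0.579, 0.245] pointing down, gripper open.
Joint ranges: [-149.89, 149.89], [-25.12, 119.58], [-72.63, 75.52], [4.76, 147.25], [-75.54, 255.54], [6.69, 114.76], [-157.13, 157.13]. Speed limits (degrees/s): [127.2, 127.2, 172.46, 172.46, 180, 180, 180].

### API

Orientations are given as [roll, pitch, yaw] about the fixed x, y, z axes, in that order (R = Rz(yaw) Ry(pitch) Rx(roll)).
In Python, from workcell import * gives the robot as it stands. The module is installed in compiled form; this text tells all that it offers. Calls block until the motion is done:
- movep(position, orientation): joint-space move of the TCP to a pose.
- move_straight(position, rot=None, rate=0.15, stop_force=None): straight line of the TCP; rot=None keeps the orientation; rate is the mean speed in m/s. With stop_force (N) it stops when the force on the tool has changed by that much, and returns True; else False.
- movej(angles): joint-space move.
- gripper_to(opening, grip_force=None): opening from 0.0 (shut) to 1.0 (fully open); grip_force is the grip in N (None keeps the last); returns when the fingers have stopped.
- pause(seconds).
- ik(position, orientation): joint angles nearest the present ones, or None.
- snapshot(name): name is "side" or "top"; returns a dict with "frame" (400x640x3 uint8, blue, green, red), "z_map" (400x640 float32, m along the optical axis (not along the pixel's ray), 0 where there is no reading), "K" (3x3 intrinsics, pixels), "R" (3x3) and "t" (3): a world point X has camera coordinates R X + t. Camera axes: x right, y down, z forward; pixel columns grow to the right and rows downward; lengths in m; the calibration is good to about 2 mm. A picture is of the moment at which its call begins.
A pose or a line that the arm cannot do raises Unreachable and nothing moves.
- hand_in(): hands the job in; it is judged then, once.
Readings, each from a call of its own:
- get_clock(): time.
- get_joints(): joint angles.
- get_dq(): joint speeds.
- get_joint_torque(): joint torques, N m.
- get_tool_pos(): TCP position.
- get_tcp_rot(): TCP orientation.
- get_contact_force(): force on the tool from outside, world axes, zero at the start.
- get_torque(): the same for the moment, N m.
- get_gripper_width(): opening from 0.0 (shut) to 1.0 (fully open).
- get_finger_force(): force on a finger pad.
Only numpy, scipy, OpenCV 4.12 (cv2) and the standard library are available. Lean on these libraries where they do the work, as an engineer would, in place of code of your own. Each camera call takes 0.05 s, during which the arm holds its last target. There are 200 camera calls.

### The job

Charge the spray can that stands on the flat wooden board: first press the charging station's pump pedal right down to its stop and let it come back up; then grip the can, set its foot squarely in the sprung dish on the station's sloping head, and push until the dish is fully down, keeping hold of the can and holding the dish down for at least one second. Then stand the can upright in the rimmed metal tray where the charged can is, and let go. Leave the charged can and the jar where they stand.

Things in the scene. Friction and masses are not known exactly. Their poses are not given: they have to be found in the camera images.
- can: the spray can to charge: a plain aluminium cylinder 53 mm in diameter, 150 mm tall over all (straight wall up to 130 mm, then a short shoulder and a small white push button 20 mm wide on top), about 0.25 kg, standing upright on the board. Origin: centre of its underside (its foot); z up along its axis.
- charged_can: a second, identical can, already charged, standing upright in the tray towards one end. Origin: centre of its underside.
- jar: a squat amber glass jar with a steel lid, 68 mm in diameter, 85 mm tall, standing on the board next to the can (either may be at the near or the far end). Origin: centre of its underside. To be left alone.
- board: a flat wooden board 230 (x) x 120 (y) x 15 mm, fixed on the bench to the left or the right of the station. Origin: centre of its underside; z up.
- tray: a steel tray 230 (x) x 120 (y) x 18 mm over all, walls and floor 5 mm thick, fixed on the bench on the other side of the station from the board. Origin: centre of its underside; z up. The charged can stands in its +x half (about x = +62 mm); the -x half is empty.
- station: the charging station, one fixed machine on a dark base plate 225 (x) x 280 (y) x 12 mm: a grey head 110 mm wide at y = +75 mm, its top face sloping 30 degrees down to the front, rear edge 158 mm high; the pedal at y = -85 mm; between them at the rear (x = +100 mm) a gauge on a post, 151 mm high. Origin: under the plate's centre; -x is its front and faces the robot, z up.
- dish_seat (a point): centre of the floor of the black rubber dish on the sloping head, for the can's foot; moves with the dish. z points up out of the dish, square to the slope (30 degrees from vertical, leaning to the station's front). Dish 80 mm wide over its flared lip, inside 62 mm at the floor, 70 mm at the lip, 8 mm deep. It sinks 18 mm along -z against a spring (4 N to start, 12 N fully down).
- dish (a joint): how far the dish is pushed down, m: 0 up, 0.018 fully down at its stop; it springs back.
- pedal_pad (a point): centre of the top of the pump pedal's black ribbed tread, 70 x 70 mm; moves with it. The pedal is a steel plate hinged along y at its rear end, 115 mm behind this point and 35 mm above the bench; its front end stands 20 degrees up at rest. z is square to the tread, x runs back to the hinge. Fully pressed, the tread is level, its top 45 mm above the bench (about 9 N at its centre).
- pedal (a joint): how far the pedal is pressed, rad: 0 up, 0.35 down at its stop; it springs back.
Mind the look-alikes: they are no part of the job. What is shaped like the can but blue or green is not meant. What is shaped like the charged_can but blue is not meant.

How it is judged (in metres and radians):
On the way, in this order (a step that is already met when the one before it is completed fails the run):
1. the pump pedal is pressed down to its stop (0.32 rad or more, for 0.2 s) (value of joint pedal above 0.32 rad), for 0.2 s.
2. pedal back up (under 0.06 rad) and the can, held in the fingers, square in the dish (foot within 9 mm of the seat, axes within 0.17 rad) with the dish fully down (over 16 mm), for 1 s (value of joint pedal below 0.06 rad and value of joint dish above 0.016 m and distance between can and dish_seat below 0.009 m and angle between the z axis of can and the z axis of dish_seat, either way round below 0.17 rad and contact force between the fingers and can above 1 N), for 1 s.
At the end, for the whole second after the job is handed in: The can stands upright (within 0.12 rad) and at rest on the floor of the tray, inside its rims, released; the dish and the pedal have sprung back up (dish below 3 mm, pedal below 0.06 rad); the charged can and the jar are upright and within 40 mm of where they stood (x of can in the frame of tray between -0.115 and 0.115 m and y of can in the frame of tray between -0.06 and 0.06 m and z of can in the frame of tray between -0.001 and 0.012 m and angle between each of can, charged_can, jar's own z axis and vertical below 0.12 rad and linear speed of can below 0.02 m/s and value of joint dish below 0.003 m and value of joint pedal below 0.06 rad); the robot touches nothing.
It fails at once if the charged can is knocked over or shifted by more than 40 mm (angle between charged_can's own z axis and vertical above 0.5 rad or distance of charged_can from where it was at the start of the episode above 0.04 m).
It fails at once if the jar is knocked over or shifted by more than 40 mm (angle between jar's own z axis and vertical above 0.5 rad or distance of jar from where it was at the start of the episode above 0.04 m).
It also fails if it takes over 69 s, if anything falls off the work surface, if the arm or the gripper's body presses on something with over 40 N, if the wrist force passes 120 N, or if a joint passes its speed limit or range.

## Working session

There is one attempt and no reset: what is moved stays moved. The work goes in short steps, each a Python script; the robot and the scene stay as the last script left them, time stands still between calls to the robot, and variables do not carry over. Pictures are saved under pics/ and viewed, at most 10 in all, crops included, and the job is handed in when it is done.

```bash
mkdir -p pics
cat > h.py <<'E'
from workcell import *
import numpy as np, cv2
def cloud(s):
    K,R,t,z=s["K"],s["R"],np.array(s["t"]).ravel(),s["z_map"]
    v,u=np.mgrid[:z.shape[0],:z.shape[1]]
    c=np.stack([(u-K[0,2])/K[0,0]*z,(v-K[1,2])/K[1,1]*z,z],-1)
    P=(c-t)@R
    P[z==0]=np.nan
    return P
E
python3 - <<'E'
from h import *
for n in("top","side"):
    s=snapshot(n); cv2.imwrite(f"pics/{n}1.png",s["frame"]); np.savez(f"{n}1.npz",**s)
    print(n,-s["R"].T@np.array(s["t"]).ravel(), s["R"][2])
E
```

```text
top [ 0.40888834 -0.02345557  1.44247174] [ 0.11756088 -0.00113785 -0.99306503]
side [-0.05646701  0.7000469   1.07024757] [ 0.46484549 -0.52623524 -0.71203591]
```

View pics/top1.png

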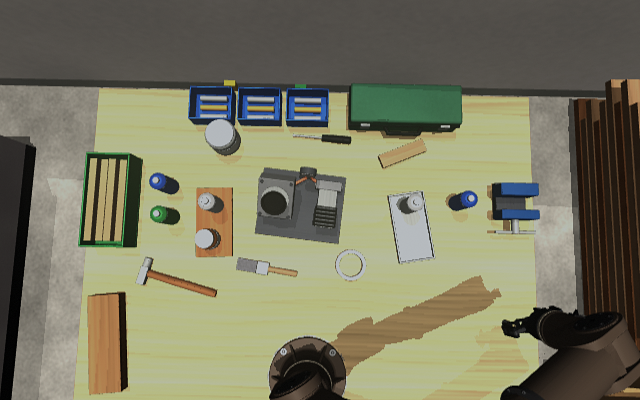

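View pics/side1.png

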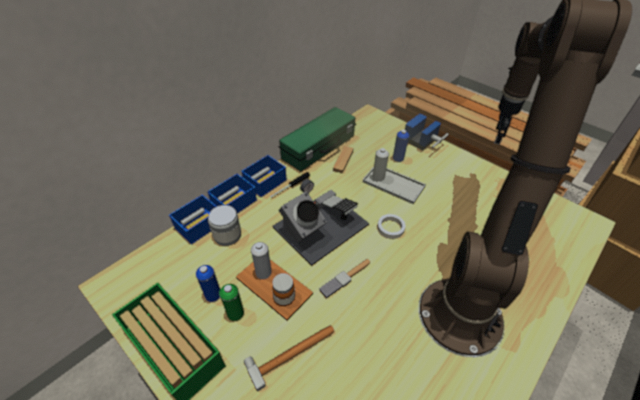

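The board is on the left, with the can at its far end (208,200) and the jar at its near end (205,240). The station is in the middle (300,205), with the dish at (274,202) and the pedal at (325,210). The tray is on the right, with the charged can at (411,203). Next I'll measure these from the depth map.

Run:
```python
from h import *
s=dict(np.load("top1.npz")); P=cloud(s)
def reg(u0,u1,v0,v1,z0,z1):
    p=P[v0:v1,u0:u1].reshape(-1,3); return p[(p[:,2]>z0)&(p[:,2]<z1)]
def rect(n,p):
    r=cv2.minAreaRect((p[:,:2]*1000).astype(np.float32)); print(n,len(p),np.round(r[0],1),np.round(r[1],1),round(r[2],2),'z',np.median(p[:,2]).round(4))
rect("board",reg(185,240,180,262,.009,.021))
rect("tray",reg(380,445,185,270,.003,.03))
rect("trayrim",reg(380,445,185,270,.012,.03))
rect("plate",reg(245,360,165,250,.007,.018))
for n,a in dict(can=(192,222,185,222,.135,.18),charged=(395,430,185,222,.12,.17),jar=(190,225,222,256,.09,.11)).items():
    p=reg(*a); print(n,len(p),((p.min(0)+p.max(0))/2).round(4),np.ptp(p[:,:2],axis=0).round(4),p[:,2].max().round(4))
for q in[(274,202),(322,216),(327,190),(306,173)]: print(q,P[q[1],q[0]].round(4))
im=s["frame"][155:255,180:440]; cv2.imwrite("pics/c1.png",cv2.resize(im,None,fx=3,fy=3,interpolation=cv2.INTER_CUBIC))
# plane of head
p=reg(258,295,180,222,.08,.17);c=p.mean(0);print("head",len(p),c,np.linalg.svd(p-c)[2][2])
```

```text
board 1609 [484.8 317.5] [246.1 168.6] 1.14 z 0.015
tray 2395 [ 489.5 -341.1] [283.6 217.6] 0.39 z 0.0061
trayrim 379 [ 491. -334.] [229.8 121.7] 10.0 z 0.0178
plate 2771 [548.4  30.5] [283.1 385. ] 1.24 z 0.012
can 249 [0.5475 0.3162 0.1515] [0.0526 0.0513] 0.1679
charged 247 [ 0.5594 -0.3203  0.1404] [0.0532 0.051 ] 0.1594
jar 294 [0.4345 0.3298 0.0989] [0.0563 0.0579] 0.1077
(274, 202) [0.5462 0.1093 0.1518]
(322, 216) [ 0.5122 -0.0373  0.0833]
(327, 190) [ 0.6014 -0.0523  0.0423]
(306, 173) [0.6382 0.0151 0.1459]
head 1314 [0.56024984 0.10555199 0.13633225] [ 0.43487803  0.04037291 -0.89958386]
```

View pics/c1.png

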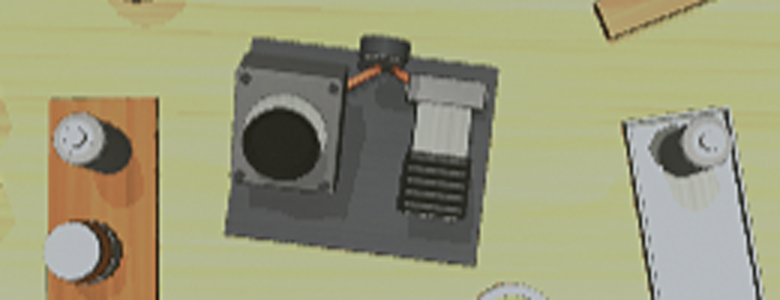

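Run:
```python
from h import *
s=dict(np.load("top1.npz")); P=cloud(s);K,R,t=s["K"],s["R"],s["t"].ravel()
def ray(u,v,z):
    d=R.T@np.linalg.inv(K)@[u,v,1]; o=-R.T@t; return o+d*(z-o[2])/d[2]
cs=[(225,235),(475,265),(497,68),(255,38)]
W=np.array([ray(180+(a-1)/3,155+(b-1)/3,.012) for a,b in cs]); print(W.round(4), [np.linalg.norm(W[i]-W[i-1]).round(4) for i in range(4)])
O=W.mean(0);ex=(W[2]+W[3]-W[0]-W[1]);ey=W[0]+W[3]-W[1]-W[2]
yaw=np.mean([np.arctan2(ex[1],ex[0]),np.arctan2(-ey[0],ey[1])]);print("O",O,"yaw",np.degrees(yaw))
O[2]=0
c,sn=np.cos(yaw),np.sin(yaw);Rz=np.array([[c,-sn,0],[sn,c,0],[0,0,1]])
S=(P-O)@Rz
# head surface & dish heights above slope line through rear edge
n=np.array([-.5,0,np.cos(np.pi/6)])
h=S@n
m=(S[...,1]>.015)&(S[...,1]<.135)&(S[...,2]>.06)&(S[...,2]<.2)&(S[...,0]<.1)&(S[...,0]>-.12)
print("hist",np.histogram(h[m],bins=np.arange(.05,.2,.004)))
for lo in np.arange(.09,.17,.004):
    q=S[m&(h>lo)&(h<=lo+.004)]
    if len(q)>15:
        e=np.array([np.cos(np.pi/6),0,.5]); a=q@e
        print(lo.round(3),len(q),"a",np.percentile(a,[1,50,99]).round(4),"y",np.percentile(q[:,1],[1,50,99]).round(4))
# pedal pad
m2=(S[...,1]<-.045)&(S[...,1]>-.125)&(S[...,2]>.03)&(S[...,2]<.12)&(abs(S[...,0])<.12)
q=S[m2];print("pedal y",np.percentile(q[:,1],[1,99]).round(4),"x",np.percentile(q[:,0],[1,99]).round(4));
for x in np.arange(-.1,.1,.02):
    w=q[abs(q[:,0]-x)<.01]; 
    if len(w):print(x.round(2),len(w),np.percentile(w[:,2],[10,50,90]).round(4))
```

```text
[[ 0.4562  0.1843  0.012 ]
 [ 0.4292 -0.0928  0.012 ]
 [ 0.65   -0.114   0.012 ]
 [ 0.6782  0.1592  0.012 ]] [np.float64(0.2234), np.float64(0.2785), np.float64(0.2218), np.float64(0.2746)]
O [0.55339496 0.03417847 0.012     ] yaw -5.8418162339721995
hist (array([  0,   0,   4,  13,  19,  16,  24,  19,  17,  21,  21,  23,  20,
       138, 430, 275,  42,   1,   0,  14, 149, 169,  99,  51,   1,   0,
         0,   0,   0,   0,   0,   0,   0,   0,   0,   0,   0]), array([0.05 , 0.054, 0.058, 0.062, 0.066, 0.07 , 0.074, 0.078, 0.082,
       0.086, 0.09 , 0.094, 0.098, 0.102, 0.106, 0.11 , 0.114, 0.118,
       0.122, 0.126, 0.13 , 0.134, 0.138, 0.142, 0.146, 0.15 , 0.154,
       0.158, 0.162, 0.166, 0.17 , 0.174, 0.178, 0.182, 0.186, 0.19 ,
       0.194, 0.198]))
0.09 21 a [0.0611 0.1267 0.1277] y [0.0213 0.0642 0.1276]
0.094 23 a [0.043  0.1267 0.1285] y [0.0212 0.0632 0.1225]
0.098 20 a [0.0328 0.1264 0.1287] y [0.0212 0.0795 0.1273]
0.102 138 a [-0.0023  0.093   0.1281] y [0.0215 0.0698 0.1307]
0.106 430 a [-0.0004  0.0905  0.1272] y [0.0219 0.0672 0.1302]
0.11 275 a [0.002  0.0877 0.1248] y [0.0239 0.0696 0.1281]
0.114 42 a [0.007  0.0937 0.1264] y [0.0279 0.0625 0.1245]
0.13 149 a [0.033  0.0623 0.0915] y [0.0482 0.0766 0.1061]
0.134 169 a [0.0257 0.0583 0.0928] y [0.0455 0.0762 0.1084]
0.138 99 a [0.0239 0.0525 0.0995] y [0.0402 0.0792 0.1131]
0.142 51 a [0.0256 0.0659 0.1007] y [0.0393 0.0728 0.1133]
pedal y [-0.1216 -0.0486] x [-0.0655  0.0871]
-0.06 122 [0.0878 0.0939 0.0981]
-0.04 138 [0.0837 0.0875 0.0921]
-0.02 130 [0.0757 0.0804 0.0853]
0.0 120 [0.0624 0.0726 0.0766]
0.02 109 [0.0542 0.0595 0.0635]
0.04 106 [0.0467 0.052  0.0559]
0.06 134 [0.042  0.0461 0.0499]
0.08 137 [0.0424 0.0467 0.0505]
```

```bash
cat >> h.py <<'E'
O=np.array([.5534,.0342,0]); YAW=-6.0
_c,_s=np.cos(np.radians(YAW)),np.sin(np.radians(YAW))
RS=np.array([[_c,-_s,0],[_s,_c,0],[0,0,1]])
def st(x,y,z): return O+RS@np.array([x,y,z])
N=RS@np.array([-.5,0,np.sqrt(.75)])
SEAT=st(-.0125,.0762,.147)
CAN=np.array([.5475,.3162,.015])
TRAY=np.array([.491,-.334]); TY=10.
E
python3 - <<'E'
from h import *
print(get_tool_pos(),get_tcp_rot(),get_joints())
PAD=st(-.037,-.085,.045)
print("seat",SEAT,"pad",PAD)
tx=np.array([np.cos(np.radians(TY)),np.sin(np.radians(TY))])
pl=np.r_[TRAY-.06*tx,.005]
for f in (0,180,90,-90):
    print(f,ik(PAD+[0,0,.12],[180,0,YAW+f]))
for f,p in((0,-30),(180,30)):
    for nm,a in dict(can=(CAN+[0,0,.103],[180,0,f]),up=(CAN+[0,0,.34],[180,0,f]),seat=(SEAT+N*.103,[180,p,YAW+f]),seatup=(SEAT+N*.18,[180,p,YAW+f]),tray=(pl+[0,0,.103],[180,0,TY+f])).items():
        j=ik(*a); print(f,nm,None if j is None else np.round(j,0))
E
```

```text
[ 0.2349991  -0.57868169  0.2446259 ] [-1.79921820e+02  5.85208306e-03  2.21025238e+01] [62.01656564 24.9309235   1.42982417 90.18314161 -0.66556541 64.97263872
 -4.30187491]
seat [0.54893355 0.11128917 0.147     ] pad [ 0.50771777 -0.04646681  0.045     ]
0 [   9.78378457   20.19806396  -13.51204422  110.88629936    6.08170281
   49.59089983 -102.87616298]
180 [ 30.10651714  24.86197557 -40.77799817 109.2771563   20.07608691
  53.12555907  63.69115737]
90 [ 23.26451759  22.69362327 -31.24312517 109.79859646  14.8195675
  51.47573977 -21.32824796]
-90 [ -46.18540327   32.18382681   66.53548327  115.02475861  -35.81086964
   56.62007364 -147.68652984]
0 can [ -13.   37.  -34.   95.   24.   56. -145.]
0 up [  -3.   31.  -54.   76.   25.   85. -145.]
0 seat [ -86.    0.   57.  132.   38.   27. -155.]
0 seatup [  27.   -4.  -57.  123.   24.   36. -143.]
0 tray [ 34.  27.  -1. 109.   1.  44. -48.]
180 can [  3.  49. -65.  94.  47.  69.  17.]
180 up [  1.  35. -64.  75.  31.  88.  31.]
180 seat [ 17.   8. -51. 126.  49.  34.  13.]
180 seatup [ 43.  -4. -70. 123.  21.  35.  41.]
180 tray [ 60.  32. -38. 107.  26.  50. 109.]
```

Run:
```python
from h import *
PAD=st(-.037,-.085,.045)
p=get_tool_pos(); move_straight([p[0],p[1],.36],rate=.3)
gripper_to(0.0,80)
o=[180,0,YAW+90]
movep(PAD+[0,0,.25],o); print(get_tool_pos(),get_clock())
move_straight(PAD+[0,0,.075],rate=.2)
print(get_contact_force())
r=move_straight(PAD+[0,0,.008],rate=.06,stop_force=25); print(r,get_tool_pos(),get_contact_force())
pause(.4); s=snapshot("side"); print(get_tool_pos(),get_contact_force())
cv2.imwrite("pics/ped.png",cv2.resize(s["frame"][150:280,240:400],None,fx=4,fy=4))
print(get_clock())
```

```text
[ 0.50785346 -0.04790184  0.29494823] 3.5583
[ 0.42690443 -0.09663142  0.62065331]
True [ 0.50592362 -0.04623134  0.05865805] [-5.84708286 -0.48600906 21.67243179]
[ 0.50592752 -0.04627194  0.05872022] [-5.28794133 -0.54995351 19.38847519]
5.9833
```

View pics/ped.png

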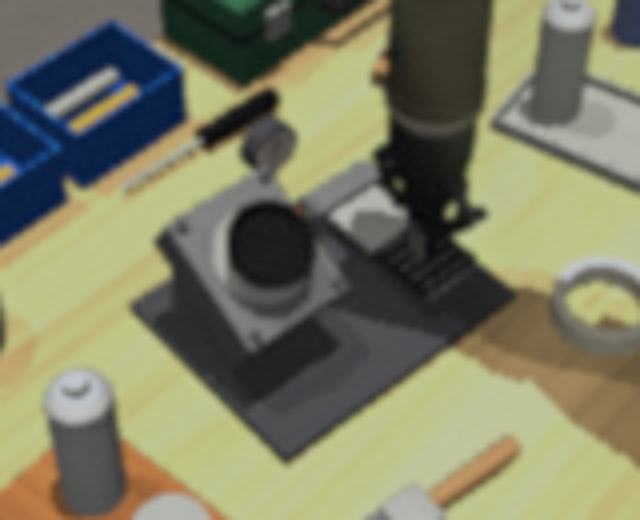

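The picture shows the tread at (435,270) pressed level by the fingers. The fingertips are at z = 44.7 mm, which is the stop, with about 20 N against the 9 N needed. Next is the can.

Run:
```python
from h import *
PAD=st(-.037,-.085,.045)
move_straight(PAD+[0,0,.22],rate=.25)
gripper_to(1.0)
o=[180,0,180]
movep(CAN+[0,0,.26],o); print(get_tool_pos(),get_clock(),np.round(get_joints()))
s=snapshot("top");P=cloud(s);q=P[205:225,315:335].reshape(-1,3);print("pedal z max",np.nanmax(q[:,2]))
print(move_straight(CAN+[0,0,.103],rate=.12,stop_force=15),get_contact_force())
gripper_to(0.0,80); print(get_gripper_width(),get_finger_force(),get_tool_pos(),get_contact_force())
move_straight(CAN+[0,0,.36],rate=.2)
print(get_gripper_width(),get_finger_force(),get_contact_force(),get_clock())
for nm,a in dict(a=(SEAT+N*.20,[180,30,YAW+180]),b=(SEAT+N*.103,[180,30,YAW+180])).items(): print(nm,np.round(ik(*a)))
s=snapshot("side"); cv2.imwrite("pics/grip.png",s["frame"][60:320,150:450])
```

```text
[0.54822805 0.31470983 0.27480402] 9.1083 [ -2.  34. -54.  83.  28.  77.  32.]
pedal z max 0.09823211868932866
False [-1.22773077 -0.18973911  0.59422261]
0.6008022881410315 83.50241103675216 [0.54784292 0.31675927 0.11881294] [ 0.0741523  -0.19139132  6.1800317 ]
0.6002894675514988 83.35251461248845 [ 0.01843202  0.52542147 -1.78066093] 12.4667
a [ 30.  -7. -57. 122.  17.  38.  44.]
b [ 17.   8. -52. 126.  49.  34.  13.]
```

View pics/grip.png

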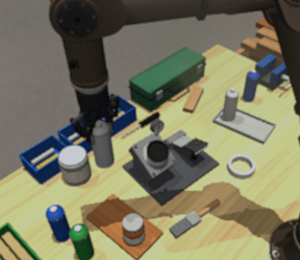

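The can at (103,145) is gripped and clear of the board. The pedal is back up, with its front edge at 98 mm. Next I'll go over the dish and check the alignment.

Run:
```python
from h import *
o=[180,30,YAW+180]
movep(SEAT+N*.20,o); print(get_clock())
move_straight(SEAT+N*.118,rate=.15)
print(get_tool_pos()-(SEAT+N*.118),get_tcp_rot(),get_contact_force(),get_clock(),np.round(get_joints()))
s=snapshot("side"); np.savez("al.npz",**s)
K,R,t=s["K"],s["R"],np.array(s["t"]).ravel()
def pr(X): c=K@(R@X+t); return c[:2]/c[2]
f=get_tool_pos()-N*.103
im=s["frame"].copy(); a=pr(f);b=pr(SEAT); print("foot px",a,"seat px",b)
x0,y0=int(b[0])-50,int(b[1])-50
cv2.imwrite("pics/al.png",cv2.resize(im[y0:y0+90,x0:x0+100],None,fx=7,fy=6.5,interpolation=cv2.INTER_CUBIC) if 0 else cv2.resize(im[y0:y0+85,x0:x0+100],None,fx=7,fy=7,interpolation=cv2.INTER_CUBIC));print(x0,y0)
# can wall cylinder: depth points in can frame
P=cloud(s)-f; ex=RS@np.array([np.sqrt(.75),0,.5]);ey=RS[:,1]
h=P@N;X=P@ex;Y=P@ey
for lo in(.01,.03,.05,.07):
    m=(h>lo)&(h<lo+.02)&(abs(X)<.04)&(abs(Y)<.04)
    # fit circle of radius 26.5
    from scipy.optimize import least_squares
    r=least_squares(lambda c:np.hypot(X[m]-c[0],Y[m]-c[1])-.0265,[0,0],loss="soft_l1",f_scale=.002);print(lo,m.sum(),r.x.round(4),np.abs(r.fun).mean().round(4))
```

```text
13.4167
[0.00051176 0.00163043 0.00026768] [179.85246022  29.94740141 174.02758385] [ 0.61379985 -0.27647124 -1.85835073] 14.1167 [ 26.   8. -62. 125.  47.  36.  15.]
foot px [307.32708804 208.92046704] seat px [306.33159342 210.32329493]
256 160
0.01 42 [-0.005   0.0016] 0.0006
0.03 46 [-0.0047  0.0011] 0.0007
0.05 43 [-0.0048  0.0006] 0.0006
0.07 25 [-0.0044  0.001 ] 0.0005
```

View pics/al.png

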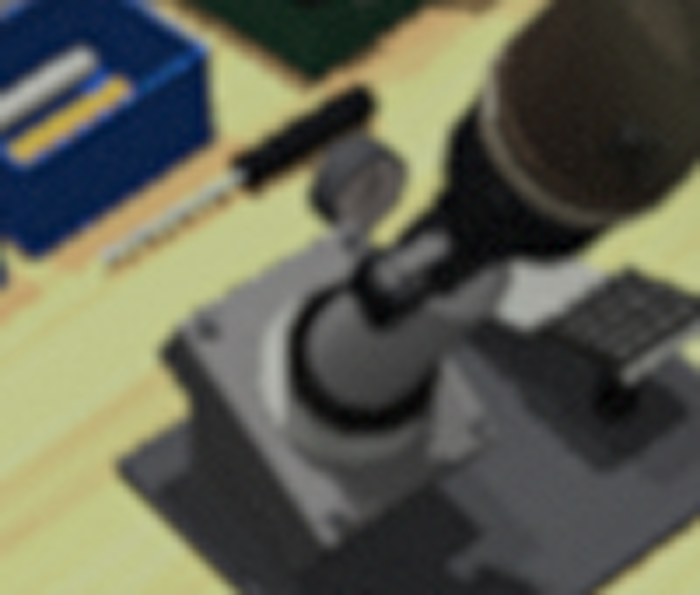

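The pedal is up. The can sits parallel to the dish axis, but about 4.7 mm down-slope of the TCP. I'll check the dish centre in the earlier side view before correcting.

Run:
```python
from h import *
for n in("side1","top1"):
    s=dict(np.load(n+".npz")); P=cloud(s)-SEAT; ex=RS@np.array([np.sqrt(.75),0,.5]);ey=RS[:,1]
    h=P@N;X=P@ex;Y=P@ey
    m=(abs(X)<.05)&(abs(Y)<.05)&(h>-.012)&(h<.02)
    k=m&(np.hypot(X,Y)<.02);print(n,"floor h",np.median(h[k]).round(4))
    k=m&(h>.003)
    c,r=cv2.minEnclosingCircle((np.c_[X[k],Y[k]]*1e3).astype(np.float32));print("lip",k.sum(),c,r)
    g=s["frame"].max(2)<45; k=m&g&(h>-.004)
    c,r=cv2.minEnclosingCircle((np.c_[X[k],Y[k]]*1e3).astype(np.float32));print("dark",k.sum(),c,r,X[k].mean(),Y[k].mean())
```

```text
side1 floor h 0.001
lip 196 (-5.264366149902344, 0.9623004198074341) 39.75362777709961
dark 359 (-7.122934818267822, 1.1764875650405884) 39.28369140625 -0.004240730015660349 -0.000933798765960681
top1 floor h 0.0007
lip 202 (-1.2191320657730103, -0.8167137503623962) 39.85378646850586
dark 443 (-2.1233420372009277, -0.39028021693229675) 39.00049591064453 -0.004478496424099814 0.0002942111054699496
```

In the same camera the dish is off by the same (-5, +1) mm, so can and dish are aligned and no correction is needed. Now I'll push.

Run:
```python
from h import *
d=lambda:((get_tool_pos()-SEAT)@N).round(4)
print(move_straight(SEAT+N*.0755,rate=.04,stop_force=24),d(),get_contact_force()@N,get_contact_force(),get_clock())
pause(.7); s=snapshot("side"); np.savez("dn.npz",**s)
print(d(),get_contact_force()@N,get_finger_force(),get_gripper_width(),get_tcp_rot())
pause(.7);print(get_clock())
im=s["frame"][160:245,256:356]
cv2.imwrite("pics/dn.png",cv2.resize(im,None,fx=7,fy=7,interpolation=cv2.INTER_CUBIC))
f=get_tool_pos()-N*.103
P=cloud(s);h=(P-SEAT)@N
from scipy.optimize import least_squares
ex=RS@np.array([np.sqrt(.75),0,.5]);ey=RS[:,1];X=(P-SEAT)@ex;Y=(P-SEAT)@ey
for lo in(-.005,.02,.04):
    m=(h>lo)&(h<lo+.02)&(abs(X+.005)<.033)&(abs(Y)<.033)
    r=least_squares(lambda c:np.hypot(X[m]-c[0],Y[m]-c[1])-.0265,[0,0],loss="soft_l1",f_scale=.002);print(lo,m.sum(),r.x.round(4))
g=s["frame"].max(2)<45;k=g&(np.hypot(X+.005,Y)<.041)&(np.hypot(X+.005,Y)>.03)&(abs(h)<.03);print("lip h",np.percentile(h[k],[10,50,90]).round(4),k.sum())
```

```text
True 0.0866 10.20628262300735 [-5.33960831  0.30427896  8.70090068] 14.9417
0.0867 9.619180212770129 85.20860244054347 0.5985587945393646 [-179.96959335   30.11539656  174.07005324]
16.3917
-0.005 45 [-0.004   0.0007]
0.02 35 [-0.0041  0.0007]
0.04 37 [-0.004   0.0009]
lip h [-0.0159 -0.0114 -0.0074] 61
```

View pics/dn.png

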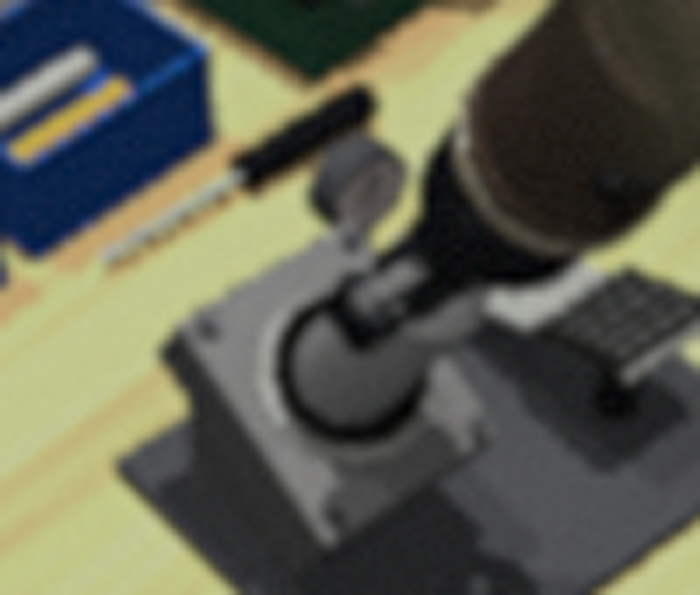

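The can is square in the dish and the dish is down about 16–17 mm, but the roughly 11 N net force is only marginal. I'll press a little further and hold.

Run:
```python
from h import *
d=lambda:((get_tool_pos()-SEAT)@N).round(4)
T=SEAT
for k in(.084,.081,.078):
    # step straight along the axis from the present pose
    p=get_tool_pos(); r=move_straight(p-N*(((p-SEAT)@N)-k),rate=.015,stop_force=18)
    pause(.1);print(k,r,d(),(get_contact_force()@N).round(1),get_clock())
    if get_contact_force()@N>18: break
pause(1.3);print(d(),get_contact_force()@N,get_finger_force(),get_clock())
```

```text
0.084 True 0.0865 20.6 16.7
0.0865 21.565125822225635 86.22059654910117 18.0
```

It now takes 23 N without moving any further, so the dish is on its stop, and it was held 1.3 s. Next is the tray.

Run:
```python
from h import *
p=get_tool_pos(); move_straight(p+N*.17,rate=.15)
print(get_finger_force(),get_clock())
tx=np.array([np.cos(np.radians(TY)),np.sin(np.radians(TY))])
pl=np.r_[TRAY-.062*tx,.005]; o=[180,0,TY+180]
try: movep(pl+[0,0,.33],o)
except Unreachable: print("alt"); o=[180,0,TY+90]; movep(pl+[0,0,.33],o)
print(get_tool_pos()-pl,np.round(get_joints()),get_clock())
move_straight(pl+[0,0,.125],rate=.2)
r=move_straight(pl+[0,0,.097],rate=.03,stop_force=6);print(r,get_tool_pos()-pl,get_contact_force(),get_clock())
s=snapshot("side"); np.savez("tr.npz",**s); cv2.imwrite("pics/tr.png",cv2.resize(s["frame"][100:240,310:480],None,fx=4,fy=4,interpolation=cv2.INTER_CUBIC))
```

```text
84.00627056602389 19.2917
[0.00045765 0.00074104 0.32992856] [ 16.  14.  22.  94.  -6.  73. 139.] 21.0167
True [-2.05399040e-04  5.06282319e-05  1.03386424e-01] [-1.37537976  0.74915745  7.72018789] 22.8917
```

View pics/tr.png

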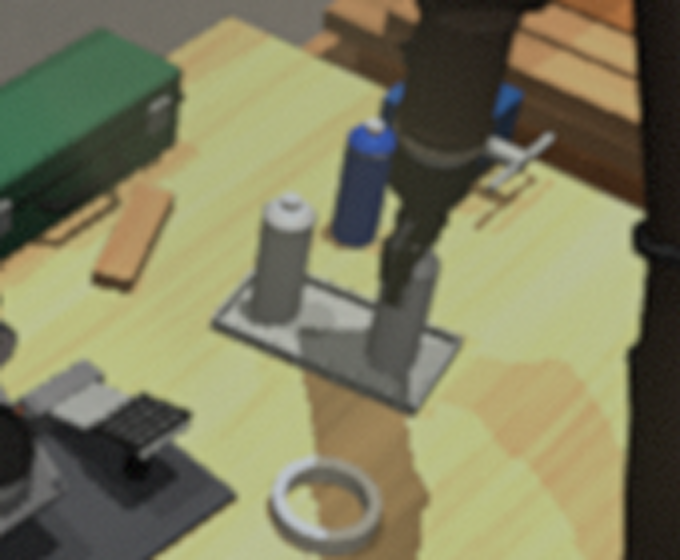

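The can stands upright inside the rims at (400,340), and it met the floor at exactly the expected height. I'll release it and check.

Run:
```python
from h import *
gripper_to(1.0); pause(.2)
p=get_tool_pos(); move_straight(p+[0,0,.25],rate=.15); 
movep([.3,-.45,.4],[180,0,TY+180]); pause(.5)
s=snapshot("side"); print(get_clock(),get_contact_force())
t=snapshot("top"); a=s["frame"][100:330,180:480];
cv2.imwrite("pics/end.png",cv2.resize(a,None,fx=2.5,fy=2.5,interpolation=cv2.INTER_CUBIC))
P=cloud(t)
for n,(u0,u1,v0,v1,z0,z1) in dict(charged=(395,430,185,222,.12,.17),can=(395,435,222,262,.12,.17),jar=(190,225,222,256,.09,.11),pedal=(313,338,200,225,.05,.11)).items():
    q=P[v0:v1,u0:u1].reshape(-1,3);q=q[(q[:,2]>z0)&(q[:,2]<z1)]; print(n,len(q),((q.min(0)+q.max(0))/2).round(4) if len(q) else 0)
q=P[198:207,270:279].reshape(-1,3)-SEAT;print("dish h",np.nanmedian(q@N))
```

```text
26.675 [ 0.37168092 -0.26634124  0.0813296 ]
charged 249 [ 0.5594 -0.3202  0.14  ]
can 255 [ 0.4287 -0.3436  0.1395]
jar 296 [0.4344 0.3298 0.0994]
pedal 527 [ 0.5264 -0.0455  0.075 ]
dish h 0.00013393482055377976
```

View pics/end.png

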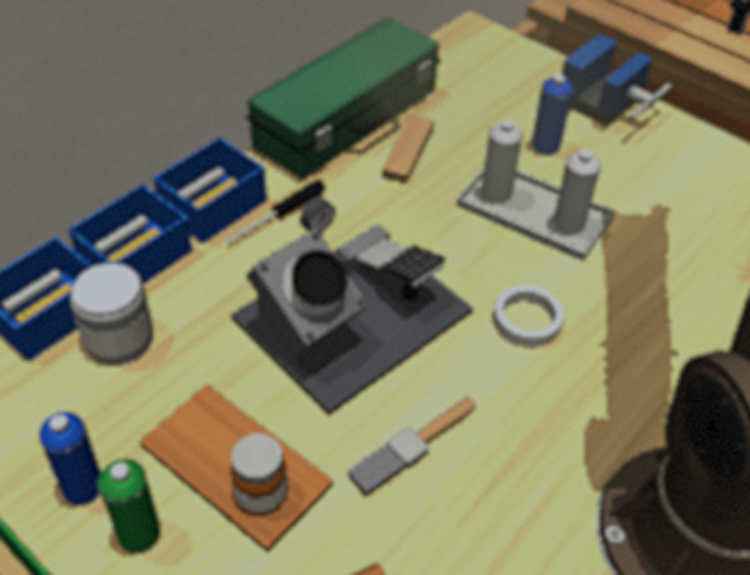

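The picture shows both cans upright in the tray, at (500,165) and (577,195). The jar is unmoved at (259,475), and the dish and pedal are back up, so I'm handing in.

```bash
python3 -c "
from workcell import *
print(hand_in())"
```

```text
the job is handed in; nothing more can be done
None
```

The job is handed in at about 27 s on the robot's clock, with no verdict returned: I pressed the pedal to its stop, held the can in the fully pressed dish for over 1 s and stood it released in the tray; the jar and charged can have not moved.

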